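# Register a tube rack in the scanner corner

### The job

First press the scanner's steel reset plunger all the way down to clear the last scan, and let it spring back up. Then set the long 24-tube rack upright on the scanner bed and push it snugly into the corner, its long side flush against the long stop and its end flush against the short stop; finish while still holding it there, pressing firmly against both stops. Leave everything else on the bench where it is.

Things in the scene. Friction and masses are not known exactly. Their poses are not given: they have to be found in the camera images.
- rack: loose white block with 6 x 4 grey tube caps in its top: 96 mm along its x, 60 mm along its y, 52 mm high over the caps (plain sides up to 46 mm); 0.2 to 0.41 kg. Origin: centre of its underside. Starts upright on the bench; either end may lead. Can be gripped across its 60 mm width, with the fingertips over 20 mm above its underside so that they clear the stops
- scanner: fixed rack scanner, a low white housing 260 mm along its x, 300 mm along its y, with a flat, polished bed 50 mm above the bench (the rack slides easily on it and on the stops). Origin: centre of its underside. On the bed: two aluminium stops forming a corner, a console strip 14 mm high along the +x edge (x from 89 to 123 mm), and the plunger at scanner x -20, y -100 mm
- corner (a point): where the two stops' inner faces meet, at bed height (scanner x 55, y 105, z 50 mm); axes parallel to the scanner's. When the rack is home its centre is 48 mm towards -x and 30 mm towards -y from it, its long side along scanner x
- long_stop: fixed aluminium bar on the bed, 86 mm along scanner x, 12 mm thick, 18 mm high; its inner face looks to scanner -y and passes through the corner point. Its frame has the scanner's axes; its origin is the scanner's middle at bed height, not on the bar
- short_stop: fixed aluminium bar on the bed, 52 mm along scanner y, 12 mm thick, 18 mm high; its inner face looks to scanner -x and passes through the corner point. Its frame has the scanner's axes; its origin is the scanner's middle at bed height, not on the bar
- plunger_top (a point): centre of the top of the reset plunger: a steel mushroom head 30 mm across on a stem, its top 34 mm above the bed when up; it goes straight down
- plunger (a joint): travel of the reset plunger: 0 is up, 0.010 m is fully down on its stop (needs about 6 N at the bottom, about 2 N to start); it springs back up when let go
- square_rack: a bystander: small square 9-tube rack, 50 x 50 x 45 mm, white with grey caps (origin: centre of underside)
- tall_jar: a bystander: white reagent jar, 68 mm across, 130 mm high (origin: centre of underside)
- beaker: a bystander: open glass beaker, 68 mm across, 85 mm high (origin: centre of underside)
- spatula: a bystander: flat steel spatula about 170 mm long, lying on the bench (origin: under its middle, x axis along it)
- notebook: a bystander: closed notebook, 150 x 210 x 14 mm (origin: centre of underside)
- pen: a bystander: pen 130 x 11 x 11 mm lying on the notebook (origin: centre of underside)
- weigh_dish: a bystander: shallow square weighing dish, 75 x 75 x 18 mm (origin: centre of underside)

How it is judged (in metres and radians):
On the way:
1. the reset plunger is pressed down to its stop, before the rack is loaded (value of joint plunger above 0.0085 m and horizontal distance between rack and corner above 0.1 m), for 0.1 s.
At the end, for the whole second after the job is handed in: For the last second: plunger up (under 3 mm down); rack on the bed (4 mm, tilt under 0.06 rad), along the long stop within 0.05 rad, centre within 3 mm of home on both bed axes, at rest, touched by the fingers with over 1 N and pressing each of the two stops with over 1.5 N (value of joint plunger below 0.003 m and x of rack in the frame of corner between -0.051 and -0.045 m and y of rack in the frame of corner between -0.033 and -0.027 m and z of rack in the frame of corner between -0.003 and 0.004 m and angle between rack's own z axis and vertical below 0.06 rad and angle between the x axis of rack and the x axis of scanner, either way round below 0.05 rad and contact force between rack and long_stop above 1.5 N and contact force between rack and short_stop above 1.5 N and contact force between rack and the fingers above 1 N and linear speed of rack below 0.01 m/s); the arm keeps its last pose, push and grip.
It fails at once if a bystander is moved by more than 30 mm (distance of any of square_rack, tall_jar, beaker, spatula, notebook, pen, weigh_dish from where it was at the start of the episode above 0.03 m).
It fails at once if the tube rack is tipped over (angle between rack's own z axis and vertical above 0.7 rad).
It also fails if it takes over 69 s, if anything falls off the work surface, if the arm or the gripper's body presses on something with over 40 N, if the wrist force passes 120 N, or if a joint passes its speed limit or range.

### The arm

A 6-joint arm with a two-finger parallel gripper is mounted at the origin on the work surface. World frame = base frame: x ahead of the robot, y to its left, z up, the work surface at z = 0. Lengths are in mm, angles in rad, forces in N, time in s.
With the tool pointing down it reaches from about 350 to 875 mm from the base axis. Payload 4.2 kg.
Tool frame: the origin (TCP) lies between the finger pads; the fingertips stand 25 mm ahead of it and the grasp point (between the pads) lies 6 mm ahead of it; z points along the fingers, y is the line along which they close (so a half turn about z gives the same grasp; the last joint's range is limited). The gripper opens to 85 mm and grips with 20 to 120 N. Pads are 22 mm wide; open, the fingers measure 114 mm over their backs; the gripper's body (76 mm by 85 mm) begins 54 mm behind the grasp point. The pads swing forward as they close: fully open they stand 13 mm farther back than shut.
Start: joints at [1.497, 0.385, 0.008, 0, -1.194, -0.259], TCP at [204.149, 590.697, 256.312] pointing down, gripper open.
Joint ranges: [-3.14, 3.14], [-1.21, 2.06], [-1.07, 1.41], [-3.16, 2.05], [-2.99, -0.16], [-3.1, 3.1]. Speed limits (rad/s): [2.79, 2.79, 3.14, 3.14, 3.14, 3.14].

### API

Orientations are given as a unit quaternion [x, y, z, w].
In Python, from bench import arm gives the robot as it stands.
- The arm moves only by the shell command python3 -m pendant 'ROWS'. ROWS is JSON, a list of rows, each a list of 7 numbers: the shift along the tool's x, y, z in m, then the turn, a rotation vector about the tool's x, y, z in degrees, then the finger opening in m, from 0 to 0.0854. In form: [[x, y, z, wx, wy, wz, fingers], ...]. A call has 1 to 12 rows; each row shifts and turns the commanded pose from where the row before left it, along the tool's axes as they then stand; what a row does not reach is not made up. A row lasts 1/10 s, in which the tool goes at most 50 mm and 8.59 degrees, less where a joint would pass 70% of its speed; a pose out of reach is approached as far as the arm can. A call is refused whole if a number of a shift passes 0.05 or a number of a turn 8.59, either way. A call with a gripper value outside its range is refused whole. The fingers move at their own pace and stop on an object; the grip force is fixed at half the most. Time passes only in rows, so rows that do not move let the fingers close. It gives the time, the measured TCP pose, the force, the opening and the grip force at its end, in the units of the state.
- arm.read_state(): the state, without advancing time (a new reading comes with each control period).
- arm.get_image(name): name is "scene" or "side" or "wrist"; returns a dict with "image" (420x560x3 uint8, red, green, blue), "fx", "fy", "cx", "cy" (pixels), "k1" (the pictures are not rectified: a ray, as slopes to the right and down, at radius r is drawn at 1 + k1 r^2 times it, then the intrinsics apply), "xyz" and "rotation" of the camera in the world. Camera axes: x right, y down, z forward; pixel columns grow to the right and rows downward; lengths in mm; the calibration is good to about 2 mm. A picture is of the moment at which its call begins. There is no depth.
- arm.job_done(): hands the job in; it is judged then, once.
The state is a dict: "clock": time; "joints": joint angles; "joint_vel": joint speeds; "joint_efforts": joint torques, N m; "position": TCP position; "ee_rot": TCP orientation; "contact_force": force on the tool from outside, world axes, zero at the start; "wrist_torque": the same for the moment, N m; "gripper_width": finger opening in mm; "grasp_force": force on a finger pad.
Only numpy, scipy, OpenCV 4.12 (cv2) and the standard library are available. Lean on these libraries where they do the work, as an engineer would, in place of code of your own. Each camera call takes 0.05 s, during which the arm holds its last target. There are 200 camera calls.

## Working session

There is one attempt and no reset: what is moved stays moved. The work goes in short steps, Python scripts to look and compute and a shell command to move; the robot and the scene stay as the last step left them, time stands still between calls to the robot, and variables do not carry over. Pictures are saved under pics/ and viewed, at most 10 in all, crops included, and the job is handed in when it is done.

```bash
ls; mkdir -p pics; cat > h.py <<'E'
import numpy as np, cv2, json
from bench import arm
def snap(name,fn):
    d=arm.get_image(name); cv2.imwrite('pics/'+fn+'.png',d['image'][:,:,::-1].copy())
    c={k:(np.asarray(v).tolist()) for k,v in d.items() if k!='image'}
    json.dump(c,open('pics/'+fn+'.json','w')); return d
def cam(fn): return json.load(open('pics/'+fn+'.json'))
def R(c):
    r=np.array(c['rotation'],float)
    if r.size==9: return r.reshape(3,3)
    from scipy.spatial.transform import Rotation as Ro
    return Ro.from_quat(r).as_matrix()
def pix(fn,u,v,z):
    c=cam(fn); xd=(u-c['cx'])/c['fx']; yd=(v-c['cy'])/c['fy']; x,y=xd,yd
    for _ in range(20):
        s=1+c['k1']*(x*x+y*y); x,y=xd/s,yd/s
    d=R(c)@np.array([x,y,1]); p=np.array(c['xyz']); return (p+d*(z-p[2])/d[2]).round(1)
def proj(fn,P):
    c=cam(fn); q=R(c).T@(np.array(P,float)-np.array(c['xyz'])); x,y=q[:2]/q[2]
    s=1+c['k1']*(x*x+y*y); return np.array([c['fx']*x*s+c['cx'],c['fy']*y*s+c['cy']]).round(1)
E
python3 - <<'E'
from h import *
for n in ['scene','side','wrist']:
    snap(n,n+'0'); print(n,cam(n+'0'))
print(arm.read_state())
a=cv2.imread('pics/scene0.png');b=cv2.imread('pics/side0.png')
E
```

```text
pics
scene {'fx': 453.23907709320616, 'fy': 453.23907709320616, 'cx': 287.40928160331634, 'cy': 212.06065016725975, 'k1': 0.007343528797254331, 'xyz': [982.6670787728092, 523.0090982341776, 1204.1213358848456], 'rotation': [0.3544862591791075, 0.895706487005103, -0.2522452772038397, -0.09176982793128707]}
side {'fx': 426.6078779986628, 'fy': 426.6078779986628, 'cx': 279.0804017767288, 'cy': 208.88779409795694, 'k1': -0.09173590677278091, 'xyz': [-0.49226693692810597, -565.3828554513257, 998.5221643067015], 'rotation': [0.8770075866617234, -0.33141243782583635, 0.12629767631738512, -0.3241487096209775]}
wrist {'fx': 364.03575118056136, 'fy': 364.03575118056136, 'cx': 283.05876389170044, 'cy': 210.22196149413347, 'k1': -0.06317854643908954, 'xyz': [279.2609349946185, 564.5083000447621, 372.85524970195286], 'rotation': [-0.5730194484044323, 0.8041829760328254, 0.12783088117508043, -0.09272388380169781]}
{'clock': 0.15, 'joints': array([ 1.49659738e+00,  3.85360614e-01,  6.95516967e-03, -3.38488355e-04,
       -1.19396700e+00, -2.58611638e-01]), 'joint_vel': array([ 4.51019006e-04, -9.00721001e-04,  4.19212524e-03,  1.86708224e-03,
        8.95685560e-06, -8.02271883e-04]), 'joint_efforts': array([-5.60516746e-04, -3.92677474e+01,  1.88582790e+01,  4.18863326e+00,
       -3.40973747e-03, -2.50756877e-06]), 'position': array([204.03879934, 590.35083791, 255.49253282]), 'ee_rot': array([ 9.86175902e-01, -1.65699861e-01, -8.40907394e-05,  7.99197283e-04]), 'contact_force': array([-0.46762242, -0.84832021, -0.21687057]), 'wrist_torque': array([-0.01864669, -0.01122527, -0.02203165]), 'grasp_force': 0.0, 'gripper_width': 85.36119052592534}
```

View pics/scene0.png

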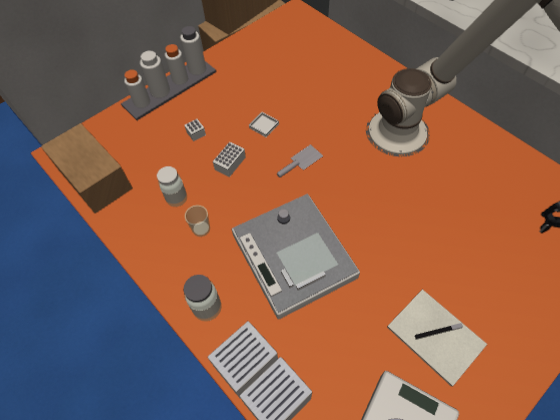

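View pics/side0.png

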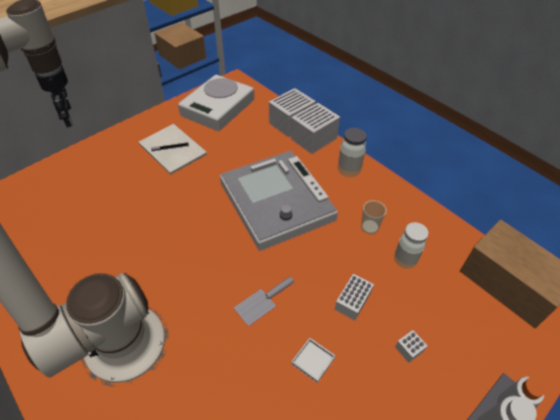

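The scene view shows the scanner at about (295,253), the plunger at (284,215), the rack at (229,158) and the square rack at (195,128). The side view has the scanner at (278,197), the plunger at (286,212) and the rack at (354,296). I'll enlarge both for corner readings.

```bash
python3 - <<'E'
import cv2
a=cv2.imread('pics/scene0.png')[190:320,225:365];cv2.imwrite('pics/c1.png',cv2.resize(a,None,fx=4.5,fy=4.5,interpolation=cv2.INTER_CUBIC))
a=cv2.imread('pics/scene0.png')[135:185,205:255];b=cv2.imread('pics/side0.png')[270:320,330:380]
cv2.imwrite('pics/c2.png',cv2.resize(cv2.hconcat([a,b]),None,fx=8,fy=8,interpolation=cv2.INTER_CUBIC))
E
```

```text
(no output)
```

View pics/c1.png

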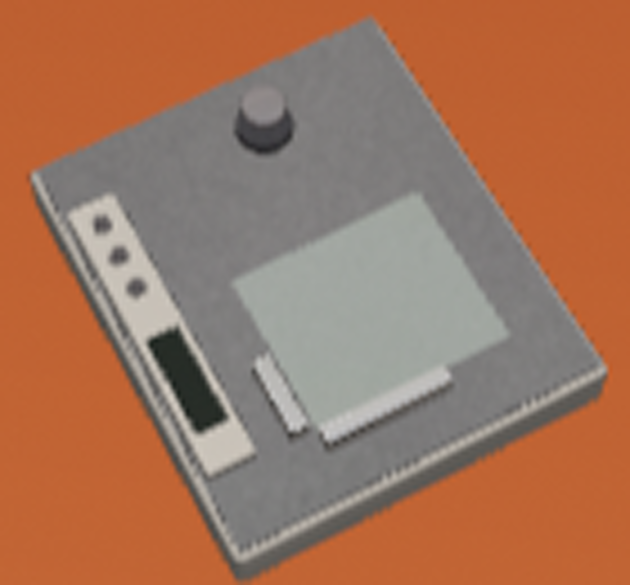

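View pics/c2.png

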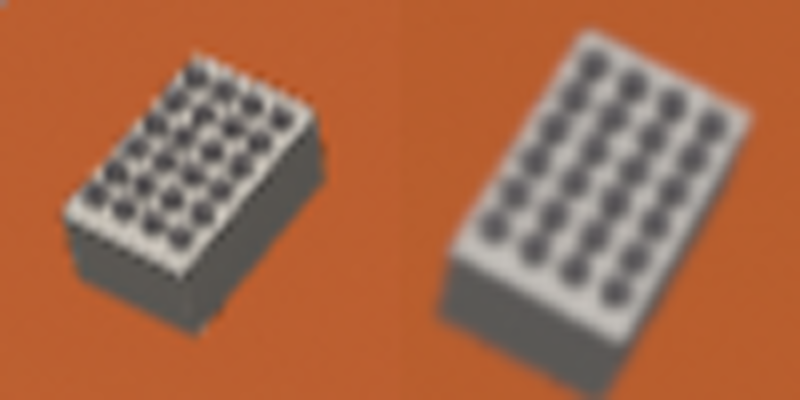

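In the scene crop the bed corners read about (32,175), (373,17), (606,372) and (240,560) in crop pixels. The console is on the left, which is +x, and the stops are at the lower edge, which is +y. The rack top corners read clearly in both views: (195,55), (313,110), (183,275), (65,212) on the left and (588,28), (752,117), (625,343), (452,245) on the right.

```bash
cat >> h.py <<'E'
from scipy.optimize import least_squares
def fit(obs,x0):
    """obs: list of (fn,u,v,[local xyz]); -> x,y,yaw"""
    def W(p,l):
        c,s=np.cos(p[2]),np.sin(p[2]); return [p[0]+c*l[0]-s*l[1],p[1]+s*l[0]+c*l[1],l[2]]
    f=lambda p:np.concatenate([proj(fn,W(p,l))-[u,v] for fn,u,v,l in obs])
    r=least_squares(f,x0,x_scale=[100,100,1],diff_step=1e-3); return r.x.round(3),np.sqrt(np.mean(r.fun**2)).round(2)
E
python3 - <<'E'
from h import *
m=lambda u,v,s,ox,oy:((u+.5)/s-.5+ox,(v+.5)/s-.5+oy)
S=[(m(u,v,4.5,225,190),l) for (u,v),l in zip([(32,175),(373,17),(606,372),(240,560)],[(130,-150,50),(-130,-150,50),(-130,150,50),(130,150,50)])]
ws=[pix('scene0',*p,50)[:2] for p,l in S]; print(ws)
c=np.mean(ws,0); d=ws[0]-ws[1]; y=np.arctan2(d[1],d[0])
print('scanner',fit([('scene0',*p,l) for p,l in S],[*c,y]))
print('plunger', pix('scene0',*m(264,103,4.5,225,190),84))
A=[(195,55),(313,110),(183,275),(65,212)];B=[(188,28),(352,117),(225,343),(52,245)]
wa=[pix('scene0',*m(u,v,8,205,135),46)[:2] for u,v in A]; wb=[pix('side0',*m(u,v,8,330,270),46)[:2] for u,v in B]
print(wa,wb)
for w in (wa,wb):
  w=np.array(w);print(w.mean(0),[np.linalg.norm(w[i]-w[i-1]).round(1) for i in range(4)],[np.degrees(np.arctan2(*(w[i]-w[i-1])[::-1])).round(1) for i in range(4)])
from scipy.spatial.transform import Rotation as Ro
print(Ro.from_quat(arm.read_state()['ee_rot']).as_matrix().round(3))
E
```

```text
[array([675.9, -69.3]), array([430.1,  -5.1]), array([508.2, 278.6]), array([750.5, 212.8])]
scanner (array([ 5.91098e+02,  1.04105e+02, -2.56000e-01]), np.float64(1.3))
plunger [543.1   9.7  84. ]
[array([ 472.8, -332.6]), array([ 456.1, -276.8]), array([ 547.5, -248.4]), array([ 562.1, -305.5])] [array([ 546.6, -250.2]), array([ 561.3, -308.3]), array([ 470.6, -334.7]), array([ 455.3, -275.7])]
[ 509.625 -290.825] [np.float64(93.3), np.float64(58.2), np.float64(95.7), np.float64(58.9)] [np.float64(-163.1), np.float64(106.7), np.float64(17.3), np.float64(-75.7)]
[ 508.45  -292.225] [np.float64(94.8), np.float64(59.9), np.float64(94.5), np.float64(61.0)] [np.float64(15.6), np.float64(-75.8), np.float64(-163.8), np.float64(104.5)]
[[ 0.945 -0.327 -0.   ]
 [-0.327 -0.945 -0.002]
 [ 0.     0.002 -1.   ]]
```

View pics/wrist0.png

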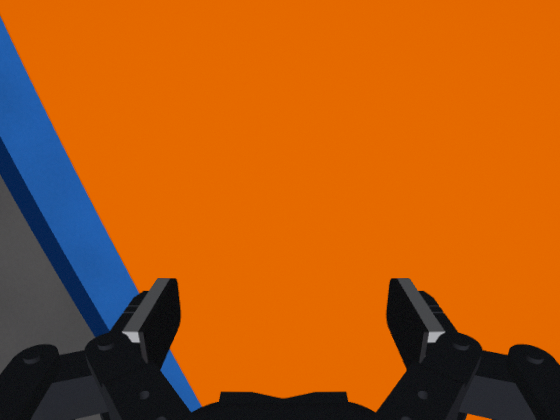

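The wrist camera only sees bare bench here. From the fits, the scanner is at about (591,104) with yaw −14.7°, the plunger at about (545,11), and the rack at about (509,−291.5) with yaw 16.2°. I'll move over the plunger with the fingers closed.

```bash
python3 -m pendant '[[0.0213,0.0182,0,0,0,0,0],[0.0213,0.0182,0,0,0,0,0],[0.0213,0.0182,0,0,0,0,0],[0.0213,0.0182,0,0,0,0,0],[0.0213,0.0182,0,0,0,0,0],[0.0213,0.0182,0,0,0,0,0],[0.0213,0.0182,0,0,0,0,0],[0.0213,0.0182,0,0,0,0,0],[0.0213,0.0182,0,0,0,0,0],[0.0213,0.0182,0,0,0,0,0],[0.0213,0.0182,0,0,0,0,0],[0.0213,0.0182,0,0,0,0,0]]'
python3 -m pendant '[[0.0213,0.0182,0,0,0,0,0],[0.0213,0.0182,0,0,0,0,0],[0.0213,0.0182,0,0,0,0,0],[0.0213,0.0182,0,0,0,0,0],[0.0213,0.0182,0,0,0,0,0],[0.0213,0.0182,0,0,0,0,0],[0.0213,0.0182,0,0,0,0,0],[0.0213,0.0182,0,0,0,0,0],[0.0213,0.0182,0,0,0,0,0],[0.0213,0.0182,0,0,0,0,0],[0,0,0,0,0,0,0],[0,0,0,0,0,0,0]]'
python3 -c "
from h import *
snap('wrist','w1')
s=arm.read_state();print(s['clock'],s['position'],s['ee_rot'])
from h import proj
import numpy as np
for l in [(-20,-100,84),(55,105,50),(130,-150,50),(-130,-150,50)]:
  c,q=np.cos(-.256),np.sin(-.256);print(l,proj('w1',[591+c*l[0]-q*l[1],104+q*l[0]+c*l[1],l[2]]))"
```

```text
clock: 1.35
position: [374.6, 299.6, 256.2]
ee_rot: [0.986, -0.166, -0.0, 0.0]
contact_force: [0.6, 0.0, -1.1]
gripper_width: 0.1
grasp_force: 0.0
clock: 2.55
position: [516.1, 58.8, 255.9]
ee_rot: [0.986, -0.166, -0.0, 0.0]
contact_force: [-0.9, 1.0, -0.2]
gripper_width: 0.1
grasp_force: 0.0
2.6 [515.88526434  59.22586133 256.02064261] [ 9.86151315e-01 -1.65847686e-01 -3.52096215e-04  6.83588805e-05]
(-20, -100, 84) [325.7 138.6]
(55, 105, 50) [75.5 65.7]
(130, -150, 50) [375.6 -63.8]
(-130, -150, 50) [377.9 244.6]
```

View pics/w1.png

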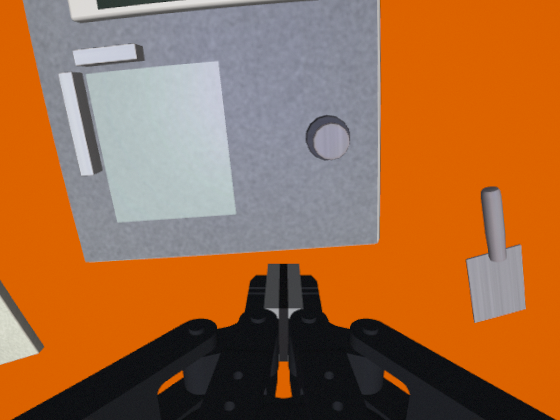

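The wrist view shows the plunger top at about (331,142), bed corners at (378,242) and (87,261), the long stop's inner top edge from (75,73) to (95,174), and the short stop's from (76,64) to (136,58). The spatula is off to the right.

```bash
python3 - <<'E'
from h import *
m=lambda u,v,s,ox,oy:((u+.5)/s-.5+ox,(v+.5)/s-.5+oy)
W=[('w1',378,242,(-130,-150,50)),('w1',87,261,(-130,150,50)),('w1',331,142,(-20,-100,84))]
Sc=[('scene0',*m(u,v,4.5,225,190),l) for (u,v),l in zip([(32,175),(373,17),(606,372),(240,560),(264,103)],[(130,-150,50),(-130,-150,50),(-130,150,50),(130,150,50),(-20,-100,84)])]
for o in (W,Sc,W+Sc): 
  p,e=fit(o,[591,104,-.256]); c,s=np.cos(p[2]),np.sin(p[2])
  g=lambda x,y:np.round([p[0]+c*x-s*y,p[1]+s*x+c*y],1)
  print(p,e,'plunger',g(-20,-100),'corner',g(55,105),'home',g(7,75))
print([pix('w1',u,v,68) for u,v in [(75,73),(95,174),(76,64),(136,58)]],pix('w1',331,142,84))
E
```

```text
[ 5.90013e+02  9.81100e+01 -2.64000e-01] 3.73 plunger [544.6   6.8] corner [670.5 185.1] home [616.3 168.7]
[ 5.90174e+02  1.03728e+02 -2.59000e-01] 1.16 plunger [545.2  12.2] corner [670.2 191.1] home [616.1 174.4]
[ 5.8972e+02  9.9378e+01 -2.6100e-01] 2.53 plunger [544.6   7.9] corner [670.  186.6] home [615.8 170. ]
[array([661.5, 185.8,  68. ]), array([581.2, 208.9,  68. ]), array([667.4, 181.8,  68. ]), array([654.2, 133.7,  68. ])] [542.4   9.2  84. ]
```

```bash
python3 -m pendant '[[0.0142,0.0127,0,0,0,0,0],[0.0142,0.0127,0,0,0,0,0],[0.0141,0.0126,0,0,0,0,0],[0,0,0.03,0,0,0,0],[0,0,0.03,0,0,0,0],[0,0,0.03,0,0,0,0],[0,0,0.03,0,0,0,0],[0,0,0.015,0,0,0,0],[0,0,0,0,0,0,0]]'; python3 -m pendant '[[0,0,0.006,0,0,0,0],[0,0,0.006,0,0,0,0],[0,0,0.005,0,0,0,0],[0,0,0,0,0,0,0]]'
```

```text
clock: 3.5
position: [542.1, 10.0, 119.0]
ee_rot: [0.986, -0.165, -0.003, 0.001]
contact_force: [-0.2, -0.7, 0.1]
gripper_width: -0.3
grasp_force: 0.0
clock: 3.9
position: [544.7, 9.9, 104.8]
ee_rot: [0.986, -0.165, 0.001, -0.001]
contact_force: [-1.7, 2.5, 3.7]
gripper_width: 0.1
grasp_force: 1.6
```

```bash
python3 -m pendant '[[0,0,0.003,0,0,0,0],[0,0,0.003,0,0,0,0],[0,0,0,0,0,0,0],[0,0,0,0,0,0,0]]'; python3 -m pendant '[[0,0,0.002,0,0,0,0],[0,0,0.002,0,0,0,0],[0,0,0,0,0,0,0],[0,0,0,0,0,0,0]]'
```

```text
clock: 4.3
position: [544.7, 9.8, 99.1]
ee_rot: [0.986, -0.165, 0.001, -0.001]
contact_force: [-0.4, 3.6, 5.0]
gripper_width: 0.4
grasp_force: 2.8
clock: 4.7
position: [545.0, 9.8, 98.7]
ee_rot: [0.986, -0.165, 0.002, -0.0]
contact_force: [-9.5, 3.9, 25.2]
gripper_width: -0.3
grasp_force: 13.2
```

The plunger is on its stop, reading 25 N. I'll hold briefly, lift, and go to the rack.

```bash
python3 -m pendant '[[0,0,0,0,0,0,0],[0,0,-0.01,0,0,0,0],[0,0,-0.03,0,0,0,0],[0,0,-0.04,0,0,0,0],[0,0,-0.04,0,0,0,0],[0,0,-0.035,0,0,0,0]]'; python3 -m pendant '[[0.006,0.027,0,0,0,0,0.0854],[0.006,0.027,0,0,0,0,0.0854],[0.006,0.027,0,0,0,0,0.0854],[0.006,0.027,0,0,0,0,0.0854],[0.006,0.027,0,0,0,0,0.0854],[0.006,0.027,0,0,0,0,0.0854],[0.006,0.027,0,0,0,0,0.0854],[0.006,0.027,0,0,0,0,0.0854],[0.006,0.027,0,0,0,0,0.0854],[0.006,0.027,0,0,0,0,0.0854],[0.005,0.027,0,0,0,0,0.0854]]'
python3 -m pendant '[[0,0,0,0,0,-7,0.0854],[0,0,0,0,0,-7,0.0854],[0,0,0,0,0,-7,0.0854],[0,0,0,0,0,-7,0.0854],[0,0,0,0,0,-7.3,0.0854],[0,0,0,0,0,0,0.0854],[0,0,0,0,0,0,0.0854]]'
python3 -c "
from h import *
snap('wrist','w2')
s=arm.read_state();print(s['clock'],s['position'],s['joints'])
from scipy.spatial.transform import Rotation as Ro
print(Ro.from_quat(s['ee_rot']).as_matrix().round(3))"
```

```text
clock: 5.3
position: [543.7, 8.9, 250.8]
ee_rot: [0.986, -0.166, 0.0, 0.0]
contact_force: [0.2, -0.1, -0.8]
gripper_width: -0.3
grasp_force: 0.0
clock: 6.4
position: [507.5, -293.8, 248.4]
ee_rot: [0.986, -0.166, -0.001, -0.0]
contact_force: [0.3, 0.9, 0.2]
gripper_width: 85.1
grasp_force: 0.0
clock: 7.1
position: [508.0, -292.7, 248.7]
ee_rot: [0.99, 0.14, -0.001, -0.0]
contact_force: [-0.3, 0.4, 0.0]
gripper_width: 85.5
grasp_force: 0.0
7.15 [ 508.07899305 -292.6380606   248.87199589] [-2.46527898e-01  3.24890683e-01 -1.01303008e-01 -1.68120890e-06
 -1.14553677e+00  2.09811235e+00]
[[ 0.961  0.277 -0.001]
 [ 0.277 -0.961  0.   ]
 [-0.001 -0.    -1.   ]]
```

View pics/w2.png

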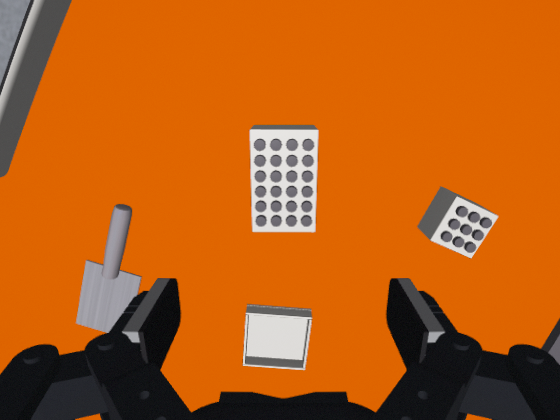

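The wrist view shows the rack's top corners at about (250,129), (318,129), (316,231) and (252,231), so it lies almost along tool x. The fingers straddle it with clear bench beside.

```bash
python3 -c "
from h import *
w=np.array([pix('w2',*p,46)[:2] for p in [(250,129),(318,129),(316,231),(252,231)]]);print(w,w.mean(0))
for a,b in [(3,0),(2,1),(1,0),(2,3)]: d=w[b]-w[a];print(np.hypot(*d),np.degrees(np.arctan2(d[1],d[0])))
print(proj('w2',[508,-292.6,223]),proj('w2',[508.5,-291.5,46]))"
```

```text
[[ 546.3 -251.6]
 [ 562.6 -308.1]
 [ 471.9 -335.2]
 [ 455.1 -277.1]] [ 508.975 -293.   ]
94.69788804403184 15.621271798165326
94.66203040290233 16.6354727765022
58.8042515469758 106.09261668756375
60.48016203681993 106.12757582595978
[283.3 279.9] [282.3 182.2]
```

```bash
python3 -m pendant '[[0.001,0,0.033,0,0,0,0.0854],[0,0,0.033,0,0,0,0.0854],[0,0,0.033,0,0,0,0.0854],[0,0,0.033,0,0,0,0.0854],[0,0,0.033,0,0,0,0.0854],[0,0,0.03,0,0,0,0.0854],[0,0,0.008,0,0,0,0.0854],[0,0,0,0,0,0,0.0854],[0,0,0,0,0,0,0.07],[0,0,0,0,0,0,0.055],[0,0,0,0,0,0,0.04],[0,0,0,0,0,0,0.03]]'; python3 -m pendant '[[0,0,0,0,0,0,0],[0,0,0,0,0,0,0],[0,0,0,0,0,0,0],[0,0,0,0,0,0,0],[0,0,0,0,0,0,0]]'
```

```text
clock: 8.35
position: [510.8, -292.6, 48.6]
ee_rot: [0.99, 0.141, 0.002, 0.001]
contact_force: [-0.7, 1.1, 5.8]
gripper_width: 58.8
grasp_force: 68.4
clock: 8.85
position: [510.8, -292.6, 48.6]
ee_rot: [0.99, 0.141, 0.002, 0.001]
contact_force: [0.7, 0.7, 6.5]
gripper_width: 58.7
grasp_force: 68.4
```

```bash
python3 -m pendant '[[0,0,-0.01,0,0,0,0],[0,0,-0.03,0,0,0,0],[0,0,-0.03,0,0,0,0],[0,0,-0.03,0,0,0,0],[0,0,-0.03,0,0,0,0],[0,0,0,0,0,0,0],[0,0,0,0,0,0,0]]'
python3 -m pendant '[[0.006,-0.012,0,0,0,0,0],[0.0126,-0.0254,0,0,0,0,0],[0.0126,-0.0254,0,0,0,0,0],[0.0126,-0.0254,0,0,0,0,0],[0.0126,-0.0254,0,0,0,0,0],[0.0126,-0.0254,0,0,0,0,0],[0.0126,-0.0254,0,0,0,0,0],[0.0126,-0.0254,0,0,0,0,0],[0.0126,-0.0254,0,0,0,0,0],[0.0126,-0.0254,0,0,0,0,0],[0.0126,-0.0254,0,0,0,0,0],[0.0126,-0.0254,0,0,0,0,0]]'
python3 -m pendant '[[0.0126,-0.0254,0,0,0,0,0],[0.0126,-0.0254,0,0,0,0,0],[0.0126,-0.0254,0,0,0,0,0],[0.0126,-0.0254,0,0,0,0,0],[0.006,-0.014,0,0,0,0,0],[0,0,0,0,0,6.2,0],[0,0,0,0,0,6.2,0],[0,0,0,0,0,6.2,0],[0,0,0,0,0,6.2,0],[0,0,0,0,0,6.4,0],[0,0,0,0,0,0,0],[0,0,0,0,0,0,0]]'
python3 - <<'E'
from h import *
for n in ['scene','wrist']: snap(n,n+'3')
s=arm.read_state();print(s['clock'],s['position'],s['gripper_width'],s['contact_force'])
from scipy.spatial.transform import Rotation as Ro
print(Ro.from_quat(s['ee_rot']).as_matrix().round(3))
cv2.imwrite('pics/m3.png',cv2.hconcat([cv2.resize(cv2.imread('pics/scene3.png')[160:320,210:370],(400,400)),cv2.resize(cv2.imread('pics/wrist3.png'),(400,300)).copy() if 0 else cv2.copyMakeBorder(cv2.resize(cv2.imread('pics/wrist3.png'),(400,300)),0,100,0,0,0)]))
E
```

```text
clock: 9.55
position: [508.6, -291.8, 176.2]
ee_rot: [0.99, 0.141, 0.0, -0.001]
contact_force: [-0.4, 0.7, -4.0]
gripper_width: 58.4
grasp_force: 67.5
clock: 10.75
position: [565.3, 29.5, 174.1]
ee_rot: [0.99, 0.141, -0.002, 0.0]
contact_force: [0.4, 0.4, -3.3]
gripper_width: 58.9
grasp_force: 67.4
clock: 11.95
position: [587.9, 154.4, 175.3]
ee_rot: [0.992, -0.129, -0.001, 0.001]
contact_force: [0.2, 0.2, -3.9]
gripper_width: 58.4
grasp_force: 67.3
12.05 [588.20233411 154.57808332 175.7496291 ] 58.787434086078285 [-0.46416999 -0.29579213 -3.78986655]
[[ 0.966 -0.257 -0.001]
 [-0.257 -0.966 -0.001]
 [-0.001  0.001 -1.   ]]
```

View pics/m3.png

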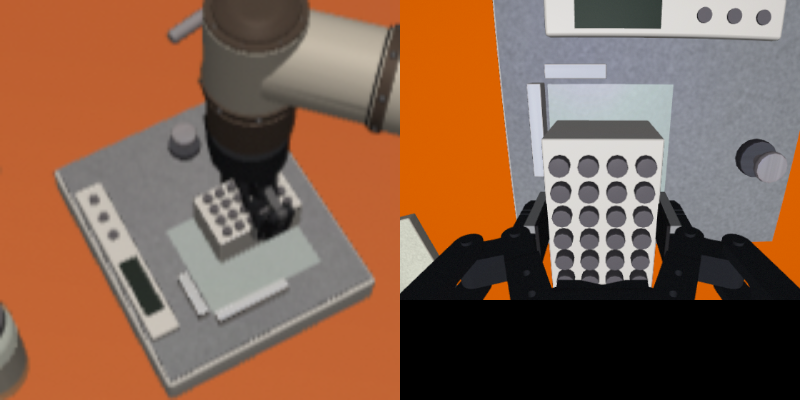

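The rack is held squarely, parallel to the stops, and about 20 mm off both of them with the bed below. Lowering now.

```bash
python3 -m pendant '[[0,0,0.02,0,0,0,0],[0,0,0.02,0,0,0,0],[0,0,0.02,0,0,0,0],[0,0,0.01,0,0,0,0],[0,0,0.004,0,0,0,0],[0,0,0,0,0,0,0],[0,0,0,0,0,0,0]]'
python3 -m pendant '[[0,0,0.002,0,0,0,0],[0,0,0,0,0,0,0],[0,0,0,0,0,0,0]]'
python3 -m pendant '[[0,0,0.002,0,0,0,0],[0,0,0,0,0,0,0],[0,0,0,0,0,0,0]]'
```

```text
clock: 12.75
position: [589.3, 155.0, 103.3]
ee_rot: [0.992, -0.13, 0.001, -0.0]
contact_force: [0.2, 0.1, -3.8]
gripper_width: 58.6
grasp_force: 67.3
clock: 13.05
position: [588.7, 154.7, 100.7]
ee_rot: [0.991, -0.13, 0.0, -0.0]
contact_force: [-0.2, -0.3, -3.2]
gripper_width: 58.9
grasp_force: 67.3
clock: 13.35
position: [588.9, 154.9, 98.7]
ee_rot: [0.992, -0.13, 0.0, -0.0]
contact_force: [0.6, 0.3, -1.7]
gripper_width: 58.6
grasp_force: 67.5
```

```bash
python3 -m pendant '[[0,0,0.001,0,0,0,0],[0,-0.004,0,0,0,0,0],[0,-0.005,0,0,0,0,0],[0,-0.005,0,0,0,0,0],[0,0,0,0,0,0,0],[0,0,0,0,0,0,0]]'
python3 -m pendant '[[0,-0.002,0,0,0,0,0],[0,-0.002,0,0,0,0,0],[0,0,0,0,0,0,0],[0,0,0,0,0,0,0]]'
```

```text
clock: 13.95
position: [593.1, 168.5, 98.7]
ee_rot: [0.992, -0.13, 0.001, -0.0]
contact_force: [-0.6, 0.2, 5.1]
gripper_width: 58.6
grasp_force: 68.5
clock: 14.35
position: [594.0, 171.9, 98.6]
ee_rot: [0.992, -0.13, 0.001, 0.0]
contact_force: [-2.0, -2.6, 5.2]
gripper_width: 58.8
grasp_force: 68.5
```

```bash
python3 -m pendant '[[0,-0.001,0,0,0,0,0],[0,0,0,0,0,0,0],[0,0,0,0,0,0,0]]'
python3 -m pendant '[[0,-0.001,0,0,0,0,0],[0,0,0,0,0,0,0],[0,0,0,0,0,0,0]]'
```

```text
clock: 14.65
position: [594.2, 172.7, 98.6]
ee_rot: [0.992, -0.13, 0.001, 0.0]
contact_force: [-0.6, -2.6, 4.6]
gripper_width: 58.4
grasp_force: 68.5
clock: 14.95
position: [594.4, 173.6, 98.6]
ee_rot: [0.992, -0.13, 0.001, 0.0]
contact_force: [-0.9, -2.6, 6.2]
gripper_width: 58.7
grasp_force: 68.5
```

```bash
python3 -m pendant '[[0,-0.001,0,0,0,0,0],[0,0,0,0,0,0,0],[0,0,0,0,0,0,0]]'
python3 -m pendant '[[0,-0.001,0,0,0,0,0],[0,0,0,0,0,0,0],[0,0,0,0,0,0,0]]'; python3 -c "
from h import *
print(arm.read_state()['wrist_torque'])
snap('wrist','w4');snap('scene','s4')"
```

```text
clock: 15.25
position: [594.7, 174.6, 98.6]
ee_rot: [0.992, -0.13, 0.001, 0.0]
contact_force: [-1.1, -3.1, 6.3]
gripper_width: 58.7
grasp_force: 68.5
clock: 15.55
position: [594.9, 175.5, 98.6]
ee_rot: [0.992, -0.13, 0.001, 0.0]
contact_force: [-1.0, -2.8, 5.3]
gripper_width: 58.7
grasp_force: 68.5
[-1.15038099  0.27559107  0.03397626]
```

```bash
python3 -c "
import cv2
a=cv2.resize(cv2.imread('pics/w4.png')[20:240,120:420],None,fx=2.6,fy=2.6,interpolation=cv2.INTER_CUBIC);cv2.imwrite('pics/m4.png',a)"
```

```text
(no output)
```

View pics/m4.png

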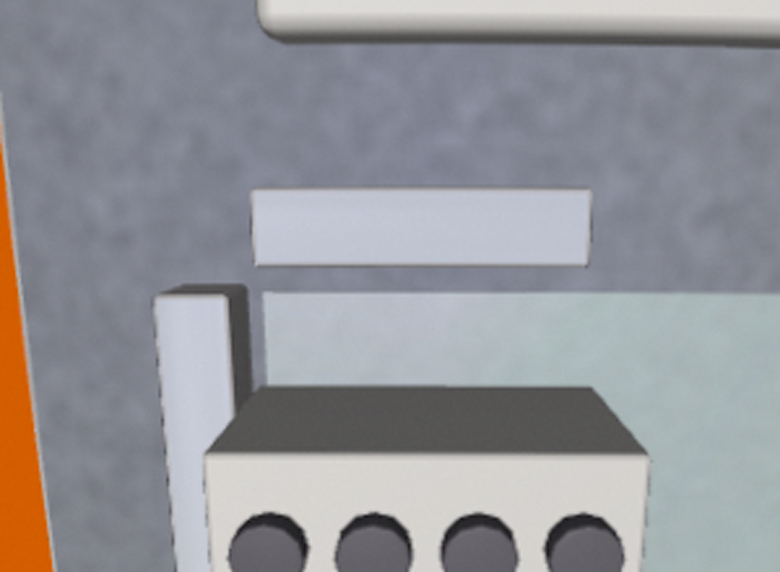

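The rack's lower left edge, at about (262,387), is still roughly 1–2 mm off the long stop's base line, at about (256,387). So the 3 N is bed friction, and I'll keep creeping.

```bash
python3 -m pendant '[[0,-0.001,0,0,0,0,0],[0,0,0,0,0,0,0],[0,0,0,0,0,0,0]]'
python3 -m pendant '[[0,-0.001,0,0,0,0,0],[0,0,0,0,0,0,0],[0,0,0,0,0,0,0]]'
python3 -m pendant '[[0,-0.001,0,0,0,0,0],[0,0,0,0,0,0,0],[0,0,0,0,0,0,0]]'
```

```text
clock: 15.95
position: [595.1, 176.2, 98.6]
ee_rot: [0.992, -0.13, 0.001, 0.001]
contact_force: [-0.8, -4.5, 6.0]
gripper_width: 58.4
grasp_force: 68.5
clock: 16.25
position: [595.1, 176.2, 98.6]
ee_rot: [0.992, -0.13, 0.0, 0.001]
contact_force: [-0.9, -6.5, 6.4]
gripper_width: 58.5
grasp_force: 68.6
clock: 16.55
position: [595.1, 176.4, 98.7]
ee_rot: [0.992, -0.13, -0.0, 0.002]
contact_force: [-1.2, -9.7, 7.7]
gripper_width: 58.7
grasp_force: 68.7
```

Long stop contact is confirmed: position stalled at 176.3 and the force is rising. Now sliding along +x.

```bash
python3 -m pendant '[[0.003,0,0,0,0,0,0],[0.003,0,0,0,0,0,0],[0.003,0,0,0,0,0,0],[0.003,0,0,0,0,0,0],[0.002,0,0,0,0,0,0],[0,0,0,0,0,0,0],[0,0,0,0,0,0,0]]'
python3 -m pendant '[[0.001,0,0,0,0,0,0],[0.001,0,0,0,0,0,0],[0.001,0,0,0,0,0,0],[0,0,0,0,0,0,0],[0,0,0,0,0,0,0]]'
python3 -m pendant '[[0.001,0,0,0,0,0,0],[0.001,0,0,0,0,0,0],[0,0,0,0,0,0,0],[0,0,0,0,0,0,0]]'
```

```text
clock: 17.25
position: [606.4, 173.3, 98.7]
ee_rot: [0.992, -0.13, -0.002, 0.002]
contact_force: [-8.1, -6.2, 10.9]
gripper_width: 58.7
grasp_force: 69.2
clock: 17.75
position: [609.1, 172.6, 98.7]
ee_rot: [0.992, -0.13, -0.003, 0.002]
contact_force: [-9.2, -5.3, 10.3]
gripper_width: 58.7
grasp_force: 69.2
clock: 18.15
position: [611.0, 172.1, 98.7]
ee_rot: [0.992, -0.13, -0.003, 0.002]
contact_force: [-9.8, -6.1, 11.5]
gripper_width: 58.4
grasp_force: 69.2
```

```bash
python3 -m pendant '[[0,0,-0.0015,0,0,0,0],[0.001,0,0,0,0,0,0],[0.001,0,0,0,0,0,0],[0,0,0,0,0,0,0],[0,0,0,0,0,0,0]]'
python3 -m pendant '[[0.001,0,0,0,0,0,0],[0.001,0,0,0,0,0,0],[0,0,0,0,0,0,0],[0,0,0,0,0,0,0]]'
python3 -m pendant '[[0.001,0,0,0,0,0,0],[0.001,0,0,0,0,0,0],[0,0,0,0,0,0,0],[0,0,0,0,0,0,0]]'
```

```text
clock: 18.65
position: [612.9, 171.5, 98.8]
ee_rot: [0.992, -0.13, -0.003, 0.002]
contact_force: [-6.0, -4.9, 5.5]
gripper_width: 58.4
grasp_force: 68.6
clock: 19.05
position: [614.9, 171.0, 98.8]
ee_rot: [0.992, -0.13, -0.003, 0.002]
contact_force: [-6.2, -4.4, 6.1]
gripper_width: 58.6
grasp_force: 68.6
clock: 19.45
position: [616.4, 170.6, 98.8]
ee_rot: [0.992, -0.13, -0.003, 0.002]
contact_force: [-6.7, -4.3, 6.7]
gripper_width: 58.6
grasp_force: 68.6
```

```bash
python3 -m pendant '[[0.001,0,0,0,0,0,0],[0,0,0,0,0,0,0],[0,0,0,0,0,0,0]]'
python3 -m pendant '[[0.001,0,0,0,0,0,0],[0,0,0,0,0,0,0],[0,0,0,0,0,0,0]]'
python3 -m pendant '[[0.001,0,0,0,0,0,0],[0,0,0,0,0,0,0],[0,0,0,0,0,0,0]]'
```

```text
clock: 19.75
position: [616.4, 170.6, 98.8]
ee_rot: [0.992, -0.13, -0.004, 0.003]
contact_force: [-10.5, -2.9, 7.7]
gripper_width: 59.0
grasp_force: 68.8
clock: 20.05
position: [616.5, 170.6, 98.9]
ee_rot: [0.992, -0.13, -0.005, 0.003]
contact_force: [-13.7, -2.6, 10.5]
gripper_width: 58.7
grasp_force: 69.0
clock: 20.35
position: [616.6, 170.6, 98.9]
ee_rot: [0.992, -0.13, -0.006, 0.003]
contact_force: [-16.3, -0.7, 11.3]
gripper_width: 58.8
grasp_force: 69.2
```

Stalled against the short stop at about 15 N. I'll add a little push on the long stop, then verify.

```bash
python3 -m pendant '[[0,-0.0015,0,0,0,0,0],[0,0,0,0,0,0,0],[0,0,0,0,0,0,0],[0,0,0,0,0,0,0],[0,0,0,0,0,0,0],[0,0,0,0,0,0,0],[0,0,0,0,0,0,0]]'
python3 - <<'E'
from h import *
snap('wrist','w5');snap('scene','s5')
a=cv2.resize(cv2.imread('pics/w5.png')[20:240,140:390],(400,352),interpolation=cv2.INTER_CUBIC)
b=cv2.resize(cv2.imread('pics/s5.png')[190:320,225:365],(379,352),interpolation=cv2.INTER_CUBIC)
cv2.imwrite('pics/m5.png',cv2.hconcat([a,b]))
s=arm.read_state();F=s['contact_force'];print(F[0]*.966-F[1]*.257,F[0]*.257+F[1]*.966,s['position'])
E
```

```text
clock: 21.05
position: [616.6, 170.8, 98.9]
ee_rot: [0.992, -0.13, -0.006, 0.004]
contact_force: [-16.6, -4.1, 12.8]
gripper_width: 58.9
grasp_force: 69.2
-14.758221508410331 -7.889723459047918 [616.61150133 170.74728892  98.9291117 ]
```

View pics/m5.png

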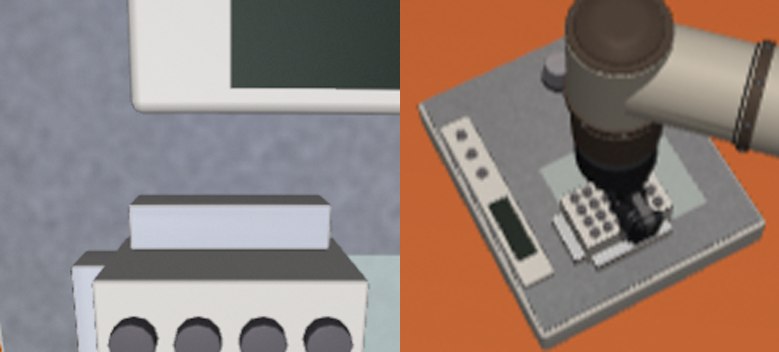

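The rack's end face meets the short stop all along at about (130–330,248), its side runs along the long stop, and the plunger is up. The push is about 15 N on the short stop and 8 N on the long stop, so I'm handing in.

```bash
python3 -c "
from bench import arm
print(arm.job_done())"
```

```text
the job is handed in; nothing more can be done
None
```

I pressed the plunger to its stop (25 N) and it sprang back up; I then handed in with the rack held in the corner, pressing about 15 N towards the short stop and 8 N towards the long stop; no verdict was returned.

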